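# Run a porcelain insulation test: load, boom out, voltage up and down, boom back

## Task

Run an insulation test: move the brass compass out of the tester's tray onto the round cork mat and stand every porcelain insulator on the desk upright in the tray; then press the spring pin flush and slide the tray's boom out to the next hole, so that the pin springs out again. Only then turn the dial clockwise until its pointer meets the long thick mark, leave it there for about three seconds, turn it back anticlockwise to its stop, and last of all press the pin again and slide the boom back into its first hole. Leave the insulators in the tray, the compass on the mat, and the two vacuum tubes standing where they are.

Things in the scene. Friction and masses are not known exactly. Their poses are not given: they have to be found in the camera images.
- ins0: glazed cream porcelain feedthrough insulator, 90 g: a round foot 42 mm across and 10 mm high carrying a lightly ribbed round stem 24 mm across; 44 mm high in all. Origin: centre of its underside, z up. Stands on the desk at the start. May be absent.
- ins1: glazed cream porcelain feedthrough insulator, 90 g: a round foot 42 mm across and 10 mm high carrying a lightly ribbed round stem 24 mm across; 44 mm high in all. Origin: centre of its underside, z up. Stands on the desk at the start. May be absent.
- ins2: glazed cream porcelain feedthrough insulator, 90 g: a round foot 42 mm across and 10 mm high carrying a lightly ribbed round stem 24 mm across; 44 mm high in all. Origin: centre of its underside, z up. Stands on the desk at the start. May be absent.
- ins3: glazed cream porcelain feedthrough insulator, 90 g: a round foot 42 mm across and 10 mm high carrying a lightly ribbed round stem 24 mm across; 44 mm high in all. Origin: centre of its underside, z up. Stands on the desk at the start. May be absent.
- compass: brass-cased compass, a plain squat cylinder 52 mm across and 28 mm high, 180 g, with a pale card on top; lies flat in the tester's tray at the start. Origin: centre of its underside, z up.
- mat: fixed round cork mat, 110 mm across, 4 mm thick, flat on the desk. Origin: centre of its underside.
- tester: fixed tester: grey bench bar 70 x 385 x 10 mm along its y, a clamp post 56 x 32 mm, 102 mm high at y = 20 mm, and a fixed level inner tube from the post along +y. On it slides the boom, a square steel sleeve 32 x 32 x 150 mm, axis 60 mm above the desk, with the tray at its far end. Origin: on the desk at the bar's post end, under the boom's axis; x across the boom, y the way it extends, z up.
- boom (a joint): slide of the sleeve with its tray along the tester's +y, m: 0 at the start (locked in the first hole), 0.040 in the next hole, 0.080 in the one after; about 1 mm of play in a hole. About 2 N of friction when the pin is clear; it stays where it is left.
- pin (a joint): brass spring pin in the inner tube, poking out to the tester's +x through a hole in the sleeve; m pressed: 0 = out (6 mm proud), 0.006 = flush (6 N; 1.5 N at first). From 0.005 the sleeve can slide; its wall then keeps the pin at about 0.005 until a hole comes and it springs out. One way: pinch the sleeve over the pin from above, fingers on its two x faces, and carry it along.
- pin_head (a point): centre of the pin's outer face, 10 mm across, on the boom's centre height (60 mm above the desk), on the +x side of the sleeve; 22 mm from the sleeve's centre line when out. The pin stays in place along the boom: the sleeve moves past it.
- tray_floor (a point): centre of the tray's inner floor, 48 mm above the desk; moves with the boom; axes as the tester's. Inside the tray: 126 mm along x, 108 mm along y, walls 12 mm above the floor and 4 mm thick. Its near end wall touches the sleeve's end; 98 mm along +y from the pin when the boom reads 0.
- control: fixed grey voltage control box, 130 x 130 x 60 mm, with the dial in the middle of its top. Origin: centre of its underside, z up.
- dial (a joint): dial angle, rad, growing clockwise seen from above, 0 at its stop (pointer along the box's +x, at the small steel peg), up to 5.0; friction 0.04 N m, stays where left. On the box's centre: black skirt 50 mm across, its top 67 mm above the desk, and on it a black grip bar 44 mm long, 12 mm wide, from 67 to 91 mm above the desk, lying along the pointer's line and centred on the axis.
- pointer (a point): tip of the dial's white pointer, 34 mm from the dial's axis; turns with the dial. 64 mm above the desk.
- mark (a point): inner end of the one long thick black mark on the aluminium scale (106 mm across; its other marks are short and thin), 34 mm from the dial's axis, 64 mm above the desk; fixed during the work. When set, the pointer's tip coincides with it. It lies clockwise of the pointer at the start, at a dial reading of 1.7 to 3.0.
- tube0: bystander: octal vacuum tube standing on its black base, 33 mm across, smoky glass, 73 mm high, 60 g. Origin: centre of its underside. Easily knocked over; leave it standing where it is.
- tube1: bystander: octal vacuum tube standing on its black base, 33 mm across, smoky glass, 73 mm high, 60 g. Origin: centre of its underside. Easily knocked over; leave it standing where it is.
Things that resemble listed ones, but are neither listed nor needed, are in the scene too. Leave any black or green look-alike of the ins2 alone.

How it is judged (in metres and radians):
On the way, in this order (a step that is already met when the one before it is completed fails the run):
1. the compass is on the cork mat and every insulator stands in the tray, the boom still in its first hole (x of ins0 in the frame of tray_floor between -0.05 and 0.05 m and y of ins0 in the frame of tray_floor between -0.042 and 0.042 m and z of ins0 in the frame of tray_floor between -0.005 and 0.006 m and angle between each of ins0, ins1, ins2, ins3, compass's own z axis and vertical below 0.15 rad and linear speed of each of ins0, ins1, ins2, ins3, compass below 0.05 m/s and x of ins1 in the frame of tray_floor between -0.05 and 0.05 m and y of ins1 in the frame of tray_floor between -0.042 and 0.042 m and z of ins1 in the frame of tray_floor between -0.005 and 0.006 m and x of ins2 in the frame of tray_floor between -0.05 and 0.05 m and y of ins2 in the frame of tray_floor between -0.042 and 0.042 m and z of ins2 in the frame of tray_floor between -0.005 and 0.006 m and x of ins3 in the frame of tray_floor between -0.05 and 0.05 m and y of ins3 in the frame of tray_floor between -0.042 and 0.042 m and z of ins3 in the frame of tray_floor between -0.005 and 0.006 m and horizontal distance between compass and mat below 0.04 m and height (world z) of compass below 0.009 m and value of joint boom below 0.005 m), for 0.2 s.
2. the boom is in the next hole with the pin sprung out (value of joint boom between 0.037 and 0.043 m and value of joint pin below 0.0015 m), for 0.2 s.
3. the dial's pointer is at the long mark and stays there for 2 s (distance between pointer and mark below 0.0034 m), for 2 s.
4. the dial is back at its stop, the boom still in the test hole (all of step 2 and value of joint dial below 0.12 rad), for 0.2 s.
5. the boom is back in its first hole with the pin sprung out (value of joint boom between -0.003 and 0.003 m and value of joint pin below 0.0015 m), for 0.2 s.
At the end, for the whole second after the job is handed in: Compass flat on the mat (centres within 40 mm), every insulator upright in the tray, boom back in its first hole (within 3 mm), pin out (within 1.5 mm), dial at its stop (within 0.12 rad), all at rest. On the way the pointer stayed within 3.4 mm of the long mark for 2 s (all of step 5 and x of ins0 in the frame of tray_floor between -0.05 and 0.05 m and y of ins0 in the frame of tray_floor between -0.042 and 0.042 m and z of ins0 in the frame of tray_floor between -0.005 and 0.006 m and angle between each of ins0, ins1, ins2, ins3, compass's own z axis and vertical below 0.15 rad and linear speed of each of ins0, ins1, ins2, ins3, compass below 0.05 m/s and x of ins1 in the frame of tray_floor between -0.05 and 0.05 m and y of ins1 in the frame of tray_floor between -0.042 and 0.042 m and z of ins1 in the frame of tray_floor between -0.005 and 0.006 m and x of ins2 in the frame of tray_floor between -0.05 and 0.05 m and y of ins2 in the frame of tray_floor between -0.042 and 0.042 m and z of ins2 in the frame of tray_floor between -0.005 and 0.006 m and x of ins3 in the frame of tray_floor between -0.05 and 0.05 m and y of ins3 in the frame of tray_floor between -0.042 and 0.042 m and z of ins3 in the frame of tray_floor between -0.005 and 0.006 m and horizontal distance between compass and mat below 0.04 m and height (world z) of compass below 0.009 m and value of joint dial below 0.12 rad and velocity of joint dial between -0.05 and 0.05 rad/s); the robot touches nothing.
It fails at once if a vacuum tube is knocked over or pushed more than 40 mm (angle between any of tube0, tube1's own z axis and vertical above 0.5 rad or distance of any of tube0, tube1 from where it was at the start of the episode above 0.04 m).
Of ins0, ins1, ins2, ins3 only 2 to 4 are there at a start; the rules pass over those that are not, and their reading is None.
At some moment in a run one of ins0, ins1, ins2, ins3, compass may be knocked a few centimetres aside while the robot is not near it.
Once in a run the grip may slacken for a moment while it holds something.
It also fails if it takes over 210 s, if anything falls off the work surface, if the arm or the gripper's body presses on something with over 40 N, if the wrist force passes 120 N, or if a joint passes its speed limit or range.

## Robot

A 6-joint arm with a two-finger parallel gripper is mounted at the origin on the work surface. World frame = base frame: x ahead of the robot, y to its left, z up, the work surface at z = 0. Lengths are in m, angles in degrees, forces in N, time in s.
With the tool pointing down it reaches from about 0.4 to 0.825 m from the base axis. Payload 7 kg.
Tool frame: the origin (TCP) lies between the finger pads; the fingertips stand 19 mm ahead of it and the grasp point (between the pads) is the TCP; z points along the fingers, y is the line along which they close (so a half turn about z gives the same grasp; the last joint's range is limited). The gripper opens to 88 mm and grips with 3 to 60 N. Pads are 19 mm wide; open, the fingers measure 130 mm over their backs; the gripper's body (78 mm by 193 mm) begins 47 mm behind the grasp point.
Start: joints at [-52.936, 20.546, 0.682, 0, -70.136, -16.507], TCP at [0.237, -0.632, 0.246] pointing down, gripper open.
Joint ranges: [-176.03, 176.03], [-82.01, 121.73], [-58.28, 71.71], [-173.87, 95.51], [-174.79, -0.11], [-173.66, 173.66]. Speed limits (degrees/s): [136.94, 136.94, 172.46, 180, 180, 180].

## Interface

Orientations are given as [roll, pitch, yaw] about the fixed x, y, z axes, in that order (R = Rz(yaw) Ry(pitch) Rx(roll)).
In Python, from plant import get_obs, snapshot, close_job, spot_in, spot_point gives the robot as it stands.
- The arm moves only by the tool play_rows, never from a script. Its argument "plan" is a list of rows, each a list of 6 numbers: the shift along the tool's x, y, z in cm, then the turn, a rotation vector about the tool's x, y, z in degrees. A call has 1 to 20 rows; each row shifts and turns the commanded pose from where the row before left it, along the tool's axes as they then stand; what a row does not reach is not made up. A row lasts 1/12 s, in which the tool goes at most 41.7 mm and 7.16 degrees, less where a joint would pass 70% of its speed; a pose out of reach is approached as far as the arm can. A call is refused whole if a number of a shift passes 4.17 or a number of a turn 7.16, either way. A call with a gripper value outside its range is refused whole. "grip" is the finger opening in cm, from 0 to 8.76, set as the call begins (left out, the last holds). The fingers move at their own pace and stop on an object; the grip force is fixed at half the most. Time passes only in rows, so rows that do not move let the fingers close. It gives the time, the measured TCP pose, the force, the opening and the grip force at its end, in the units of the state.
- get_obs(): the state, without advancing time (a new reading comes with each control period).
- snapshot(name): name is "scene" or "top" or "wrist"; returns a dict with "frame" (420x560x3 uint8, red, green, blue), "fx", "fy", "cx", "cy" (pixels), "k1" (the pictures are not rectified: a ray, as slopes to the right and down, at radius r is drawn at 1 + k1 r^2 times it, then the intrinsics apply), "position" and "attitude" of the camera in the world. Camera axes: x right, y down, z forward; pixel columns grow to the right and rows downward; lengths in m; the calibration is good to about 2 mm. A picture is of the moment at which its call begins. There is no depth.
- close_job(): hands the job in; it is judged then, once.
Trained networks look in the newest picture that a camera, given by its name, has taken for a name from the list of things; names that differ only in an ending like _2 or _b are one class to them, and where a whole thing is asked for, a point or a joint stands for the part that bears it (a point fixed in the world has none). Each returns a list of dicts, best first, with "score" (0 to 1); they miss things now and then, are a little off and sometimes report something else, mostly with a low value. They report only what shows in the picture. A call takes as long as a camera call. They do not tell look-alikes from the thing itself.
- spot_in(camera, thing): "position" ([x, y, z] in m, in world coordinates, good to about 4 mm: the middle of the surface that is visible of it).
- spot_point(camera, thing): "position" ([x, y, z] in m, in world coordinates, good to about 4 mm: a listed point, or the origin of a listed thing).
The state is a dict: "clock": time; "joint_pos": joint angles; "qvel": joint speeds; "tau": joint torques, N m; "tool_pos": TCP position; "orientation": TCP orientation; "force": force on the tool from outside, world axes, zero at the start; "moment": the same for the moment, N m; "opening": finger opening in m; "gripper_force": force on a finger pad.
Only numpy, scipy, OpenCV 4.12 (cv2) and the standard library are available. Lean on these libraries where they do the work, as an engineer would, in place of code of your own. Each camera call takes 0.05 s, during which the arm holds its last target. There are 200 camera calls.

## Working session

There is one attempt and no reset: what is moved stays moved. The work goes in short steps, Python scripts to look and compute and a tool call to move; the robot and the scene stay as the last step left them, time stands still between calls to the robot, and variables do not carry over. Pictures are saved under pics/ and viewed, at most 14 in all, crops included, and the job is handed in when it is done.

Besides the shell and the picture viewer there is one more tool, called after ">>>" as name(argument=value, ...) on one line, values as JSON. play_rows: Moves the arm, as the interface text tells. Its arguments: {"type":"object","properties":{"plan":{"type":"array","items":{"type":"array","items":{"type":"number"}}},"grip":{"type":"number"}},"required":["plan"]}

```bash
ls; mkdir -p pics; cat > h.py <<'E'
import numpy as np, cv2
from scipy.spatial.transform import Rotation as R
from plant import *
def save(cam,name):
    s=snapshot(cam); cv2.imwrite('pics/'+name,s['frame'][:,:,::-1]); return s
E
python3 - <<'E'
from h import *
for c in ['scene','top']:
    s=save(c,c+'0.png'); print(c,{k:v for k,v in s.items() if k!='frame'})
    for t in ['ins0','compass','mat','tester','pin_head','tray_floor','control','pointer','mark','tube0']:
        print(t,[(np.round(d['position'],3).tolist(),round(d['score'],2)) for d in spot_point(c,t)])
print(get_obs())
E
```

```text
pics
scene {'fx': 500.2235412713062, 'fy': 500.2235412713062, 'cx': 285.6769983498474, 'cy': 211.41595679048444, 'k1': -0.1366839847536888, 'position': array([ 1.3475343 , -0.49002836,  0.80832135]), 'attitude': array([-126.97343195,    1.11001014,   60.53686999])}
ins0 [([0.447, -0.054, 0.004], 0.81), ([0.434, 0.223, -0.006], 0.54), ([0.355, -0.119, 0.0], 0.5)]
compass []
mat [([0.456, 0.336, -0.004], 0.69)]
tester [([0.639, -0.196, -0.003], 0.97), ([0.548, -0.372, 0.063], 0.16)]
pin_head []
tray_floor []
control [([0.511, -0.354, -0.002], 0.73)]
pointer [([0.548, -0.372, 0.064], 0.64)]
mark [([0.509, -0.39, 0.063], 0.56)]
tube0 [([0.535, -0.127, 0.003], 0.67), ([0.628, 0.334, 0.001], 0.59)]
top {'fx': 390.64570562158895, 'fy': 390.64570562158895, 'cx': 270.5230318828922, 'cy': 205.81856771666696, 'k1': -0.015289758435079315, 'position': array([ 0.46638419, -0.00320373,  0.84034104]), 'attitude': array([-176.96043775,   -1.78308019,  -91.70148408])}
ins0 [([0.352, -0.03, 0.002], 0.88), ([0.355, -0.117, 0.004], 0.73), ([0.435, 0.223, -0.005], 0.69), ([0.447, -0.148, 0.0], 0.6), ([0.4
[... 458 characters left out ...]
 -0.128, 0.005], 0.55)]
{'clock': 1.1, 'joint_pos': array([-5.29335512e+01,  2.05485762e+01,  6.79686345e-01,  4.83844727e-04,
       -7.01352796e+01, -1.65064670e+01]), 'qvel': array([-0.04034395, -0.06396242, -0.0009091 ,  0.02528537, -0.06877112,
       -0.0342805 ]), 'tau': array([ 1.76446115e-04, -5.82395446e+01,  2.93306708e+01,  7.00229779e+00,
        1.24693758e-02, -7.70568658e-05]), 'tool_pos': array([ 0.23701114, -0.63198441,  0.24552045]), 'orientation': array([ 1.79996132e+02, -1.62091634e-03, -1.59439854e+02]), 'force': array([-0.19316319, -0.66555061, -0.72021218]), 'moment': array([-0.07045255, -0.00581584, -0.01586512]), 'gripper_force': 0.0, 'opening': 0.08740156008457038}
```

View pics/scene0.png

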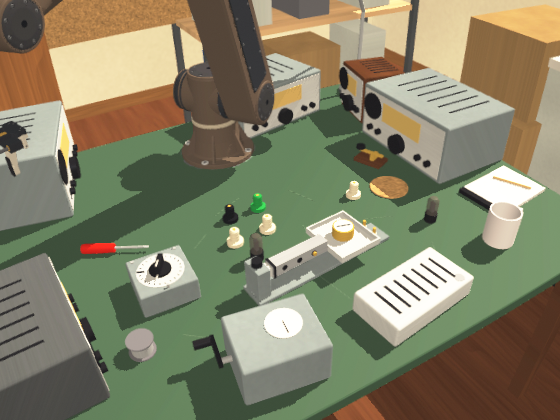

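View pics/top0.png

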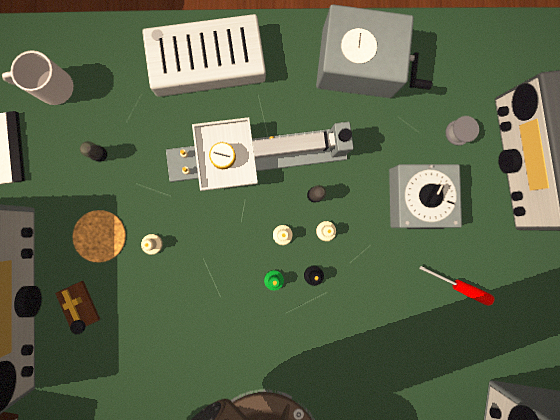

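Scene view: dial box at about (162,270), tester at (300,260), tray with compass (343,230), and cream insulators at (235,237), (267,224) and (353,190). The mat is at (389,187), tubes at (257,245) and (432,209), with black and green look-alikes nearby.
Top view: the same three cream insulators are at (283,235), (326,231) and (151,244), which matches the networks. The dial is at (432,195), and the tester runs from the post (342,138) to the tray (225,155).

```bash
cat >> h.py <<'E'
def ray(s,u,v):
    K=np.array([[s['fx'],0,s['cx']],[0,s['fy'],s['cy']],[0,0,1.]])
    p=cv2.undistortPoints(np.array([[[u,v]]],float),K,np.array([s['k1'],0,0,0.]))[0,0]
    return R.from_euler('xyz',s['attitude'],degrees=True).apply([p[0],p[1],1])
def p2w(s,u,v,z):
    d=ray(s,u,v); return s['position']+d*(z-s['position'][2])/d[2]
def delta(target,yaw=None):
    """tool-frame shift in cm from the measured TCP to target, plus cw turn needed"""
    o=get_obs(); r=R.from_euler('xyz',o['orientation'],degrees=True)
    d=r.inv().apply(np.array(target)-o['tool_pos'])*100
    t=None if yaw is None else (o['orientation'][2]-yaw+180)%360-180
    return np.round(d,2).tolist(),t
E
python3 - <<'E'
from h import *
s=save('top','top1.png'); f=s['frame'][:,:,::-1]
a=cv2.resize(f[105:200,160:360],None,fx=4,fy=4,interpolation=cv2.INTER_CUBIC)
b=cv2.resize(f[150:240,385:475],None,fx=2.2,fy=2.2,interpolation=cv2.INTER_CUBIC)
c=np.zeros((380+198,800,3),np.uint8); c[:380]=a; c[380:,:198]=b
d=cv2.resize(f[205:265,120:360],None,fx=2.5,fy=2.5)[:, :600]; c[380:380+d.shape[0],200:]=d
cv2.imwrite('pics/crop1.png',c)
for c in ['top','wrist']:
  if c=='wrist': snapshot(c)
  for t in ['ins0','compass','tray_floor','pin_head','pointer','mark','dial']:
    print(c,t,[(np.round(d['position'],3).tolist(),round(d['score'],2)) for d in spot_point(c,t)])
E
```

```text
top ins0 [([0.445, -0.056, -0.001], 0.85), ([0.355, -0.116, 0.001], 0.85), ([0.448, -0.15, 0.001], 0.75), ([0.351, -0.031, -0.001], 0.6), ([0.432, 0.224, -0.001], 0.52), ([0.605, 0.067, 0.046], 0.38)]
top compass [([0.61, 0.066, 0.048], 0.75)]
top tray_floor [([0.618, 0.064, 0.05], 0.61)]
top pin_head []
top pointer [([0.549, -0.37, 0.064], 0.71)]
top mark [([0.504, -0.393, 0.062], 0.73)]Traceback (most recent call last):
  File "<stdin>", line 11, in <module>
ValueError: it knows: compass, control, ins, mark, mat, pin_head, pointer, tester, tray_floor, tube
```

View pics/crop1.png

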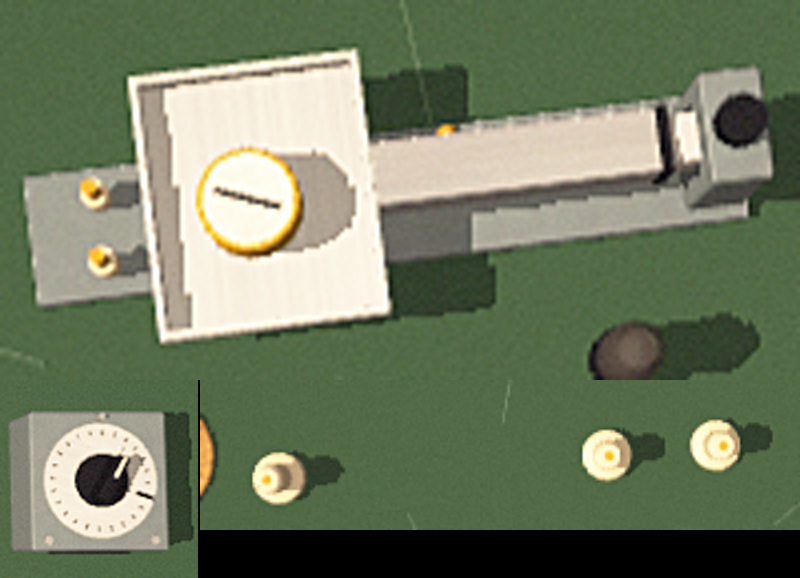

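The crop shows the tray rim corners at about (130,77), (357,50), (390,313) and (162,341), the compass at (249,201) and the pin at (446,131). The pointer points up-right and the thick mark is at about (145,495), lower right.

```bash
python3 - <<'E'
from h import *
s=snapshot('top')
w=lambda u,v,z:p2w(s,160+u/4-.4,105+v/4-.4,z)
c=[w(u,v,.06) for u,v in [(130,77),(357,50),(390,313),(162,341)]]
print(np.round(c,3).tolist(),np.round(np.mean(c,0),4))
print([round(float(np.linalg.norm(c[i]-c[(i+1)%4])),4) for i in range(4)])
for i,j in [(1,0),(2,3)]: d=c[j]-c[i]; print('yaw',np.degrees(np.arctan2(-d[0],d[1])))
for i,j in [(3,0),(2,1)]: d=c[j]-c[i]; print('yaw',np.degrees(np.arctan2(d[1],d[0])))
print('compass',w(249,201,.076),'pin',w(446,131,.06))
q=lambda u,v,z:p2w(s,385+u/2.2-.3,150+(v-380)/2.2-.3,z)
print('dialc',q(103,480,.067),'tip',q(131,455,.064),q(139,494,.064), 'scale c',q(102,480,.062))
print('box',q(30,412,.06),q(165,412,.06),q(168,549,.06))
k=lambda u,v,z:p2w(s,120+(u-200)/2.5-.4,205+(v-380)/2.5-.4,z)
print('ins tops',k(266,481,.044),k(609,456,.044),k(722,445,.044))
print(delta([.606,.066,.25],-84))
E
```

```text
[[0.677, 0.124, 0.06], [0.688, 0.01, 0.06], [0.554, -0.003, 0.06], [0.543, 0.111, 0.06]] [0.6154 0.0605 0.06  ]
[0.1151, 0.1347, 0.1146, 0.1345]
yaw 5.640481091250499
yaw 5.522923063046723
yaw 5.734567352356192
yaw 5.526933787556314
compass [0.60931899 0.0645877  0.076     ] pin [ 0.6455911  -0.03399762  0.06      ]
dialc [ 0.51915916 -0.35397039  0.067     ] tip [ 0.54178597 -0.38288705  0.064     ] [ 0.50553161 -0.38845649  0.064     ] scale c [ 0.51952561 -0.35529821  0.062     ]
box [ 0.58457634 -0.29165883  0.06      ] [ 0.58158982 -0.41942087  0.06      ] [ 0.45408194 -0.41507884  0.06      ]
ins tops [0.43594511 0.22405528 0.044     ] [ 0.44772386 -0.05329248  0.044     ] [ 0.4538683  -0.14614531  0.044     ]
([-59.06, 52.4, -0.45], np.float64(-75.44140853365542))
```

>>> play_rows(plan=[[0,0,0,0,0,-6.85],[0,0,0,0,0,-6.85],[0,0,0,0,0,-6.85],[0,0,0,0,0,-6.85],[0,0,0,0,0,-6.85],[0,0,0,0,0,-6.85],[0,0,0,0,0,-6.85],[0,0,0,0,0,-6.85],[0,0,0,0,0,-6.85],[0,0,0,0,0,-6.85],[0,0,0,0,0,-6.85],[0,0,0,0,0,0],[0,0,0,0,0,0]], grip=7.0)

```text
clock: 2.58
tool_pos: [0.237, -0.632, 0.2456]
orientation: [-180.0, -0.0, -84.3]
force: [-0.0, 0.1, 0.0]
opening: 0.07
gripper_force: 0.0
```

>>> play_rows(plan=[[-3.285,-2.19,0,0,0,0],[-3.285,-2.19,0,0,0,0],[-3.285,-2.19,0,0,0,0],[-3.285,-2.19,0,0,0,0],[-3.285,-2.19,0,0,0,0],[-3.285,-2.19,0,0,0,0],[-3.285,-2.19,0,0,0,0],[-3.285,-2.19,0,0,0,0],[-3.285,-2.19,0,0,0,0],[-3.285,-2.19,0,0,0,0],[-3.285,-2.19,0,0,0,0],[-3.285,-2.19,0,0,0,0],[-3.285,-2.19,0,0,0,0],[-3.285,-2.19,0,0,0,0],[-3.285,-2.19,0,0,0,0],[-3.285,-2.19,0,0,0,0],[-3.285,-2.19,0,0,0,0],[-3.285,-2.19,0,0,0,0],[-3.285,-2.19,0,0,0,0],[-3.285,-2.19,0,0,0,0]])

```text
clock: 4.25
tool_pos: [0.6056, 0.0686, 0.2458]
orientation: [-180.0, 0.0, -84.3]
force: [0.9, -0.8, 0.0]
opening: 0.07
gripper_force: 0.0
```

```bash
python3 - <<'E'
from h import *
s=save('wrist','w1.png'); print(s['position'],s['attitude'])
for t in ['compass','tray_floor','pin_head']:
    print(t,[(np.round(d['position'],3).tolist(),round(d['score'],2)) for d in spot_point('wrist',t)])
o=get_obs(); print(o['clock'],o['tool_pos'],o['orientation'],o['joint_pos'])
print(delta([.609,.065,.078],-84.4))
E
```

```text
[0.61284393 0.00352989 0.38436808] [ 1.65780902e+02  4.04676593e-02 -1.74394263e+02]
compass [([0.606, 0.064, 0.052], 0.77)]
tray_floor []
pin_head [([0.642, -0.039, 0.06], 0.57)]
4.45 [0.60517109 0.06771208 0.24492268] [ 1.79939843e+02 -1.79757547e-02 -8.41870354e+01] [ 2.47416491e+01  1.44426964e+01 -8.05784885e+00 -2.71647264e-03
 -6.75621902e+01 -1.89276557e+01]
([0.3, -0.37, 16.69], np.float64(0.21296458477186775))
```

View pics/w1.png

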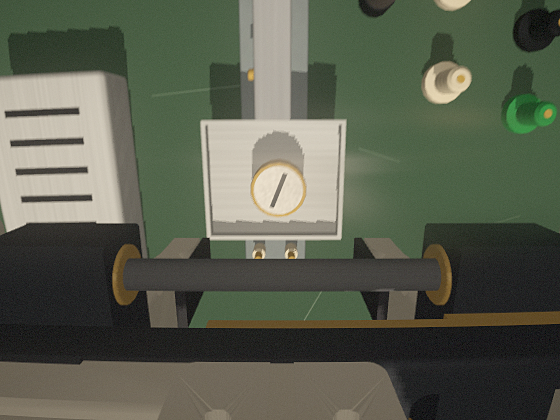

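The wrist view shows the compass at (278,189) in the tray, rim about (202,120) to (346,239), and the pin at (251,74). Everything agrees with the earlier estimates, so I'm descending.

>>> play_rows(plan=[[0.3,-0.3,2,0,0,0],[0,0,3,0,0,0],[0,0,3,0,0,0],[0,0,3,0,0,0],[0,0,2,0,0,0],[0,0,1.5,0,0,0],[0,0,1.2,0,0,0],[0,0,1,0,0,0],[0,0,0,0,0,0],[0,0,0,0,0,0]])

```text
clock: 5.28
tool_pos: [0.6081, 0.0632, 0.0787]
orientation: [180.0, -0.0, -84.2]
force: [-0.2, -0.1, 0.9]
opening: 0.0698
gripper_force: 0.0
```

>>> play_rows(plan=[[0,0,0,0,0,0],[0,0,0,0,0,0],[0,0,0,0,0,0],[0,0,0,0,0,0],[0,0,0,0,0,0],[0,0,0,0,0,0],[0,0,0,0,0,0],[0,0,0,0,0,0]], grip=4.0)

```text
clock: 5.95
tool_pos: [0.6088, 0.0641, 0.0794]
orientation: [-179.9, 0.0, -84.1]
force: [-1.4, -0.1, 6.5]
opening: 0.0512
gripper_force: 30.0
```

>>> play_rows(plan=[[0,0,-1,0,0,0],[0,0,-2,0,0,0],[0,0,-2,0,0,0],[0,0,-2,0,0,0],[0,0,-2,0,0,0],[0,0,-1,0,0,0],[0,0,0,0,0,0]])

```text
clock: 6.53
tool_pos: [0.6095, 0.0643, 0.1813]
orientation: [-179.8, 0.1, -84.1]
force: [0.9, -0.4, -2.1]
opening: 0.0514
gripper_force: 30.0
```

```bash
python3 - <<'E'
from h import *
o=get_obs(); print(o['opening'],o['gripper_force'],o['tool_pos'])
snapshot('wrist');snapshot('top')
for c in ['wrist','top']: print([(np.round(d['position'],3).tolist(),round(d['score'],2)) for d in spot_point(c,'mat')])
print(delta([.4555,.335,.17],-84.4))
E
```

```text
0.05136136942596868 29.999154210090637 [0.60947036 0.06427638 0.18128389]
[]
[([0.456, 0.333, 0.001], 0.59)]
([-28.54, 12.33, 0.72], np.float64(0.2924795933687392))
```

>>> play_rows(plan=[[-2,0.84,0,0,0,0],[-3,1.3,0,0,0,0],[-3,1.3,0,0,0,0],[-3,1.3,0,0,0,0],[-3,1.3,0,0,0,0],[-3,1.3,0,0,0,0],[-3,1.3,0,0,0,0],[-3,1.3,0,0,0,0],[-3,1.3,0,0,0,0],[-2.4,1.1,0,0,0,0],[0,0,0,0,0,0]])

```text
clock: 7.65
tool_pos: [0.4542, 0.3369, 0.1772]
orientation: [179.9, -0.0, -83.9]
force: [0.6, -0.3, -2.1]
opening: 0.0509
gripper_force: 30.0
```

>>> play_rows(plan=[[0,0,2,0,0,0],[0,0,3,0,0,0],[0,0,3,0,0,0],[0,0,3,0,0,0],[0,0,1.5,0,0,0],[0,0,1,0,0,0],[0,0,0.5,0,0,0],[0,0,0.3,0,0,0],[0,0,0,0,0,0],[0,0,0,0,0,0],[0,0,0,0,0,0]])

```text
clock: 8.57
tool_pos: [0.4569, 0.3343, 0.0364]
orientation: [-179.9, 0.1, -84.1]
force: [0.2, -0.1, -1.6]
opening: 0.0513
gripper_force: 30.0
```

```bash
python3 - <<'E'
from h import *
o=get_obs(); print(o['opening'],o['gripper_force'],o['tool_pos'],o['orientation'],o['force'])
E
```

```text
0.05133638643745769 29.999030828475952 [0.45687942 0.33429336 0.0364223 ] [-1.79925469e+02  7.99007657e-02 -8.40888414e+01] [ 0.18264202 -0.05451185 -1.63623517]
```

Still carrying the weight (−1.6 N), about 1 mm above the mat. I'll lower slightly, release and rise.

>>> play_rows(plan=[[0,0,0.1,0,0,0],[0,0,0.05,0,0,0],[0,0,0,0,0,0],[0,0,0,0,0,0]])

```text
clock: 8.9
tool_pos: [0.4568, 0.3342, 0.0354]
orientation: [-179.9, 0.1, -84.1]
force: [-2.7, -1.0, 7.8]
opening: 0.051
gripper_force: 30.0
```

>>> play_rows(plan=[[0,0,0,0,0,0],[0,0,0,0,0,0],[0,0,0,0,0,0],[0,0,0,0,0,0],[0,0,0,0,0,0],[0,0,-1.5,0,0,0],[0,0,-3,0,0,0],[0,0,-3,0,0,0],[0,0,-3,0,0,0],[0,0,-1,0,0,0],[0,0,0,0,0,0]], grip=6.5)

```text
clock: 9.82
tool_pos: [0.4576, 0.3351, 0.1524]
orientation: [-179.8, 0.2, -84.1]
force: [-0.6, 0.4, -0.5]
opening: 0.0652
gripper_force: 0.0
```

```bash
python3 - <<'E'
from h import *
snapshot('top');snapshot('wrist')
for c in ['wrist','top']:
  for t in ['compass','ins0']: print(c,t,[(np.round(d['position'],3).tolist(),round(d['score'],2)) for d in spot_point(c,t)])
print(get_obs()['tool_pos'],delta([.434,.223,.10],-84.4))
E
```

```text
wrist compass []
wrist ins0 [([0.432, 0.221, -0.0], 0.83)]
top compass [([0.453, 0.334, 0.004], 0.76)]
top ins0 [([0.437, 0.225, -0.004], 0.83), ([0.446, -0.056, -0.003], 0.82), ([0.448, -0.148, 0.001], 0.68), ([0.348, -0.031, 0.001], 0.53), ([0.357, -0.118, 0.001], 0.52)]
[0.45589881 0.33313247 0.14766785] ([10.72, 3.3, 4.79], np.float64(0.2996905699055503))
```

>>> play_rows(plan=[[2,0.6,0,0,0,0],[3,1,0,0,0,0],[3,1,0,0,0,0],[2.65,0.7,0,0,0,0],[0,0,0,0,0,0],[0,0,2,0,0,0],[0,0,3,0,0,0],[0,0,3,0,0,0],[0,0,2,0,0,0],[0,0,1,0,0,0],[0,0,0.4,0,0,0],[0,0,0,0,0,0],[0,0,0,0,0,0]])

```text
clock: 11.2
tool_pos: [0.4347, 0.2245, 0.0351]
orientation: [180.0, -0.0, -84.1]
force: [0.7, -0.3, -0.0]
opening: 0.065
gripper_force: 0.0
```

>>> play_rows(plan=[[0,0,0,0,0,0],[0,0,0,0,0,0],[0,0,0,0,0,0],[0,0,0,0,0,0],[0,0,0,0,0,0],[0,0,0,0,0,0],[0,0,0,0,0,0],[0,0,0,0,0,0],[0,0,0,0,0,0],[0,0,0,0,0,0]], grip=1.5)

```text
clock: 12.03
tool_pos: [0.4346, 0.2244, 0.0352]
orientation: [-180.0, 0.0, -84.1]
force: [-0.8, -0.7, 2.8]
opening: 0.0236
gripper_force: 30.0
```

```bash
python3 - <<'E'
from h import *
y=np.radians(5.6); ex=np.array([np.cos(y),np.sin(y),0]); ey=np.array([-np.sin(y),np.cos(y),0]); c=np.array([.615,.0615,0])
for a,b in [(-36,-24),(36,-24),(0,24)]: print(a,b,c+ex*a/1000+ey*b/1000, delta(c+ex*a/1000+ey*b/1000+[0,0,.17]))
o=get_obs(); print(o['opening'],o['gripper_force'],o['tool_pos'],o['orientation'],o['force'])
E
```

```text
-36 -24 [0.5815138  0.03410156 0.        ] ([20.44, -12.66, -13.48], None)
36 -24 [0.65317018 0.04112753 0.        ] ([20.48, -19.86, -13.48], None)
0 24 [0.61265801 0.08538546 0.        ] ([15.66, -16.28, -13.48], None)
0.023602840997170096 30.00055968761444 [0.43455955 0.22443767 0.03519893] [-1.79992614e+02  4.13331462e-03 -8.40882822e+01] [-0.75938576 -0.74208947  2.84569988]
```

>>> play_rows(plan=[[0,0,-1.5,0,0,0],[0,0,-3,0,0,0],[0,0,-3,0,0,0],[0,0,-3,0,0,0],[0,0,-2,0,0,0],[0,0,-1,0,0,0],[1.08,-0.96,0,0,0,0],[2.2,-2.1,0,0,0,0],[2.4,-2.4,0,0,0,0],[2.4,-2.4,0,0,0,0],[2.4,-2.4,0,0,0,0],[2.4,-2.4,0,0,0,0],[2.4,-2.4,0,0,0,0],[2.4,-2.4,0,0,0,0],[1.8,-1.6,0,0,0,0],[1,-0.8,0,0,0,0],[0,0,0,0,0,0],[0,0,0,0,0,0]])

```text
clock: 13.53
tool_pos: [0.6525, 0.0405, 0.1685]
orientation: [179.9, -0.0, -84.2]
force: [-1.2, -0.5, 0.2]
opening: 0.0234
gripper_force: 30.0
```

>>> play_rows(plan=[[0,0,1.5,0,0,0],[0,0,2,0,0,0],[0,0,2,0,0,0],[0,0,1.5,0,0,0],[0,0,0.8,0,0,0],[0,0,0.3,0,0,0],[0,0,0,0,0,0],[0,0,0,0,0,0],[0,0,0,0,0,0]])

```text
clock: 14.28
tool_pos: [0.6537, 0.0415, 0.0903]
orientation: [-179.9, 0.0, -84.1]
force: [-0.1, 0.5, -1.2]
opening: 0.0232
gripper_force: 30.0
```

```bash
python3 - <<'E'
from h import *
o=get_obs(); print(o['opening'],o['gripper_force'],o['tool_pos'],o['force'],delta([.6532,.0411,.083]))
E
```

```text
0.023237129367577908 29.999864101409912 [0.65372916 0.04152819 0.09029704] [-0.10873828  0.50972766 -1.21885334] ([0.04, 0.06, 0.73], None)
```

>>> play_rows(plan=[[0,0,0.4,0,0,0],[0,0,0.2,0,0,0],[0,0,0.1,0,0,0],[0,0,0,0,0,0],[0,0,0,0,0,0]])

```text
clock: 14.7
tool_pos: [0.6534, 0.0411, 0.0832]
orientation: [-179.9, 0.0, -84.1]
force: [-3.0, 0.0, 6.7]
opening: 0.0233
gripper_force: 30.0
```

>>> play_rows(plan=[[0,0,0,0,0,0],[0,0,0,0,0,0],[0,0,0,0,0,0],[0,0,0,0,0,0],[0,0,0,0,0,0],[0,0,-1.5,0,0,0],[0,0,-3,0,0,0],[0,0,-3,0,0,0],[0,0,-1.5,0,0,0],[0,0,0,0,0,0]], grip=4.6)

```text
clock: 15.53
tool_pos: [0.6554, 0.0415, 0.1767]
orientation: [-179.6, 0.0, -84.1]
force: [0.1, 0.5, 0.5]
opening: 0.0464
gripper_force: 0.0
```

>>> play_rows(plan=[[0.74,2.15,0,0,0,0],[1,3,0,0,0,0],[1,3,0,0,0,0],[1,3,0,0,0,0],[1,3,0,0,0,0],[1,3,0,0,0,0],[0.9,2.35,0,0,0,0],[0.8,2,0,0,0,0],[0,0,0,0,0,0],[0,0,0,0,0,0]], grip=6.5)

```text
clock: 16.37
tool_pos: [0.4463, -0.0554, 0.1722]
orientation: [-180.0, 0.0, -84.1]
force: [0.7, 0.0, -0.6]
opening: 0.0648
gripper_force: 0.0
```

```bash
python3 - <<'E'
from h import *
snapshot('scene')
snapshot('top');s=save('wrist','w2.png')
for c in ['wrist','top','scene']:
  for t in ['ins0']: print(c,t,[(np.round(d['position'],3).tolist(),round(d['score'],2)) for d in spot_point(c,t)])
print(get_obs()['tool_pos'],delta([.447,-.055,.035],-84.4))
E
```

```text
wrist ins0 [([0.359, -0.122, 0.002], 0.95), ([0.45, -0.146, 0.002], 0.68), ([0.443, -0.058, 0.001], 0.58), ([0.351, -0.034, -0.0], 0.57)]
top ins0 [([0.654, 0.036, 0.045], 0.8)]
scene ins0 [([0.349, -0.033, 0.001], 0.73), ([0.65, 0.04, 0.048], 0.69), ([0.357, -0.119, 0.0], 0.66), ([0.447, -0.054, 0.0], 0.57), ([0.454, -0.149, -0.003], 0.57), ([0.455, 0.334, -0.001], 0.46)]
[ 0.44746683 -0.05470529  0.1717556 ] ([0.02, 0.04, 13.68], np.float64(0.32669358716538))
```

View pics/w2.png

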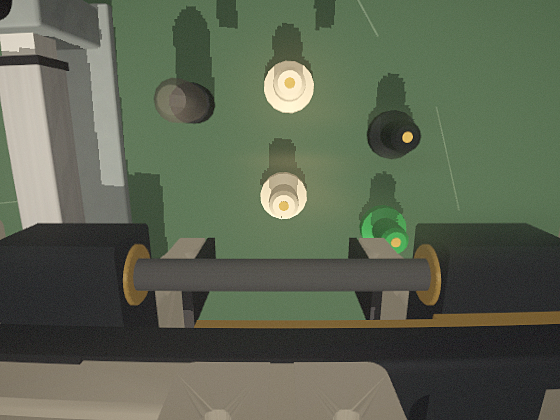

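Wrist view: the target insulator is at (284,200), midway between the fingers. The next one is at (289,85), and the green (383,230), black (393,134) and tube (184,100) are clear of the fingers. Grasping.

>>> play_rows(plan=[[0,0,2,0,0,0],[0,0,3,0,0,0],[0,0,3,0,0,0],[0,0,3,0,0,0],[0,0,1.5,0,0,0],[0,0,0.8,0,0,0],[0,0,0.3,0,0,0],[0,0,0,0,0,0],[0,0,0,0,0,0]])

```text
clock: 17.42
tool_pos: [0.4478, -0.0548, 0.0368]
orientation: [-179.9, 0.0, -84.1]
force: [0.8, 0.3, 0.4]
opening: 0.0652
gripper_force: 0.0
```

>>> play_rows(plan=[[0,0,0,0,0,0],[0,0,0,0,0,0],[0,0,0,0,0,0],[0,0,0,0,0,0],[0,0,0,0,0,0],[0,0,0,0,0,0],[0,0,0,0,0,0],[0,0,0,0,0,0],[0,0,0,0,0,0],[0,0,0,0,0,0]], grip=1.5)

```text
clock: 18.25
tool_pos: [0.4469, -0.055, 0.0361]
orientation: [180.0, -0.0, -84.1]
force: [-0.8, -0.7, 3.7]
opening: 0.0233
gripper_force: 30.0
```

>>> play_rows(plan=[[0,0,-1.5,0,0,0],[0,0,-3,0,0,0],[0,0,-3,0,0,0],[0,0,-3,0,0,0],[0,0,-2,0,0,0],[0,0,-1,0,0,0],[0,0,0,0,0,0]])

```text
clock: 18.83
tool_pos: [0.4483, -0.0547, 0.1734]
orientation: [-179.7, 0.0, -84.1]
force: [1.2, 0.6, -1.0]
opening: 0.0234
gripper_force: 30.0
```

```bash
python3 - <<'E'
from h import *
o=get_obs(); print(o['opening'],o['gripper_force'],o['tool_pos'],o['force'],delta([.5815,.0341,.17]))
E
```

```text
0.023417456631134002 29.99987483024597 [ 0.44825084 -0.05472764  0.17344316] [ 1.22066171  0.62413359 -0.95721895] ([-7.46, -14.17, 0.42], None)
```

>>> play_rows(plan=[[-0.66,-1.27,0,0,0,0],[-1.3,-2.5,0,0,0,0],[-1.6,-3,0,0,0,0],[-1.6,-3,0,0,0,0],[-1.3,-2.5,0,0,0,0],[-1,-1.9,0,0,0,0],[0,0,0,0,0,0],[0,0,0,0,0,0]])

```text
clock: 19.5
tool_pos: [0.5802, 0.0344, 0.1685]
orientation: [179.8, -0.0, -84.1]
force: [-0.5, -0.2, -1.0]
opening: 0.023
gripper_force: 30.0
```

>>> play_rows(plan=[[0,0,1.5,0,0,0],[0,0,2,0,0,0],[0,0,2,0,0,0],[0,0,1.5,0,0,0],[0,0,0.8,0,0,0],[0,0,0.5,0,0,0],[0,0,0.2,0,0,0],[0,0,0,0,0,0],[0,0,0,0,0,0],[0,0,0,0,0,0]])

```text
clock: 20.33
tool_pos: [0.5807, 0.0339, 0.087]
orientation: [-179.9, 0.0, -84.1]
force: [0.3, -0.5, 0.0]
opening: 0.0236
gripper_force: 30.0
```

```bash
python3 - <<'E'
from h import *
o=get_obs(); print(o['opening'],o['gripper_force'],o['tool_pos'],o['force'],delta([.5815,.0341,.084]))
E
```

```text
0.023565536939057 29.9996879696846 [0.58071384 0.03391341 0.08699343] [ 0.33787429 -0.47344129  0.04899201] ([-0.01, -0.08, 0.3], None)
```

>>> play_rows(plan=[[0,0,0.2,0,0,0],[0,0,0.1,0,0,0],[0,0,0.05,0,0,0],[0,0,0,0,0,0],[0,0,0,0,0,0]])

```text
clock: 20.75
tool_pos: [0.5807, 0.0339, 0.0841]
orientation: [-179.9, 0.0, -84.1]
force: [-3.9, 1.0, 9.9]
opening: 0.0236
gripper_force: 30.0
```

>>> play_rows(plan=[[0,0,0,0,0,0],[0,0,0,0,0,0],[0,0,0,0,0,0],[0,0,0,0,0,0],[0,0,0,0,0,0],[0,0,-1.5,0,0,0],[0,0,-3,0,0,0],[0,0,-3,0,0,0],[0,0,-1.5,0,0,0],[0,0,0,0,0,0]], grip=4.6)

```text
clock: 21.58
tool_pos: [0.5824, 0.0343, 0.1767]
orientation: [-179.6, 0.0, -84.1]
force: [0.6, -0.1, 0.3]
opening: 0.0463
gripper_force: 0.0
```

>>> play_rows(plan=[[1.6,1.5,0,0,0,0],[2.5,2.3,0,0,0,0],[2.8,2.5,0,0,0,0],[2.8,2.5,0,0,0,0],[2.8,2.5,0,0,0,0],[2.6,2.2,0,0,0,0],[1.7,1.5,0,0,0,0],[0,0,0,0,0,0],[0,0,0,0,0,0]], grip=5.2)

```text
clock: 22.33
tool_pos: [0.4474, -0.1497, 0.1724]
orientation: [180.0, 0.0, -84.2]
force: [0.6, 0.6, 0.5]
opening: 0.052
gripper_force: 0.0
```

```bash
python3 - <<'E'
from h import *
snapshot('scene')
snapshot('top');s=save('wrist','w3.png')
for c in ['wrist','top','scene']:
  for t in ['ins0','tube0']: print(c,t,[(np.round(d['position'],3).tolist(),round(d['score'],2)) for d in spot_point(c,t)])
print(get_obs()['tool_pos'],delta([.449,-.149,.036],-84.4))
E
```

```text
wrist ins0 [([0.357, -0.12, 0.003], 0.62), ([0.45, -0.147, 0.001], 0.6)]
wrist tube0 [([0.533, -0.125, -0.0], 0.65)]
top ins0 [([0.581, 0.034, 0.047], 0.92), ([0.653, 0.04, 0.045], 0.72)]
top tube0 [([0.627, 0.334, -0.0], 0.8), ([0.532, -0.129, 0.004], 0.79), ([0.583, 0.035, 0.047], 0.26)]
scene ins0 [([0.653, 0.039, 0.044], 0.83), ([0.583, 0.034, 0.051], 0.61), ([0.357, -0.12, 0.001], 0.61), ([0.453, -0.148, -0.002], 0.54)]
scene tube0 [([0.534, -0.128, 0.004], 0.86), ([0.628, 0.334, -0.003], 0.63)]
[ 0.44852808 -0.14836572  0.17241157] ([0.07, -0.04, 13.64], np.float64(0.35322510200563784))
```

View pics/w3.png

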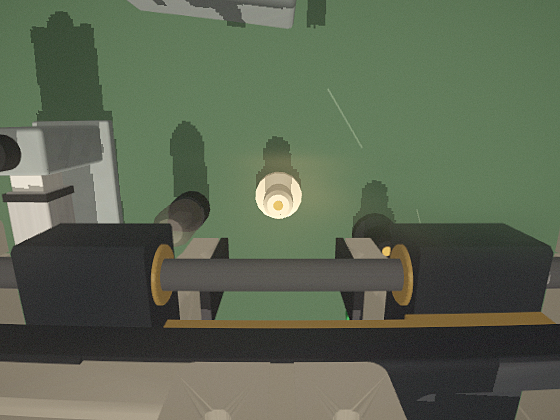

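Wrist view: the last cream insulator is at (278,197), about 2 mm left of the finger midline. The tube at (185,212) and the black look-alike at (372,235) are outside the fingers. Grasping.

>>> play_rows(plan=[[0,-0.15,2,0,0,0],[0,0,3,0,0,0],[0,0,3,0,0,0],[0,0,3,0,0,0],[0,0,1.5,0,0,0],[0,0,0.7,0,0,0],[0,0,0.3,0,0,0],[0,0,0,0,0,0],[0,0,0,0,0,0]])

```text
clock: 23.53
tool_pos: [0.4506, -0.1486, 0.0384]
orientation: [-179.9, -0.0, -84.1]
force: [0.3, -0.8, -0.2]
opening: 0.0519
gripper_force: 0.0
```

>>> play_rows(plan=[[0,0,0,0,0,0],[0,0,0,0,0,0],[0,0,0,0,0,0],[0,0,0,0,0,0],[0,0,0,0,0,0],[0,0,0,0,0,0],[0,0,0,0,0,0],[0,0,0,0,0,0],[0,0,0,0,0,0],[0,0,0,0,0,0]], grip=1.5)

```text
clock: 24.37
tool_pos: [0.4501, -0.1486, 0.0379]
orientation: [-180.0, -0.0, -84.1]
force: [-0.6, 0.2, 6.7]
opening: 0.0233
gripper_force: 30.0
```

>>> play_rows(plan=[[0,0,-1.5,0,0,0],[0,0,-3,0,0,0],[0,0,-3,0,0,0],[0,0,-3,0,0,0],[0,0,-2,0,0,0],[0,0,-1,0,0,0],[0,0,0,0,0,0]])

```text
clock: 24.95
tool_pos: [0.4509, -0.1486, 0.1745]
orientation: [-179.8, -0.0, -84.1]
force: [0.1, 0.7, -0.7]
opening: 0.0232
gripper_force: 30.0
```

```bash
python3 - <<'E'
from h import *
o=get_obs(); print(o['opening'],o['gripper_force'],o['tool_pos'],o['force'],delta([.6127,.0854,.17]))
E
```

```text
0.023164683312362006 29.99977469444275 [ 0.45085801 -0.14861996  0.17449228] [ 0.08929645  0.72233687 -0.71975597] ([-21.61, -18.51, 0.52], None)
```

>>> play_rows(plan=[[-1.2,-1,0,0,0,0],[-2.3,-2,0,0,0,0],[-2.7,-2.3,0,0,0,0],[-2.7,-2.3,0,0,0,0],[-2.7,-2.3,0,0,0,0],[-2.7,-2.3,0,0,0,0],[-2.7,-2.3,0,0,0,0],[-2.4,-2,0,0,0,0],[-1.4,-1.3,0,0,0,0],[-0.8,-0.7,0,0,0,0],[0,0,0,0,0,0],[0,0,0,0,0,0]])

```text
clock: 25.95
tool_pos: [0.6106, 0.085, 0.1706]
orientation: [179.8, -0.0, -84.1]
force: [-0.7, 0.1, -1.1]
opening: 0.0232
gripper_force: 30.0
```

>>> play_rows(plan=[[0,0,1.5,0,0,0],[0,0,2,0,0,0],[0,0,2,0,0,0],[0,0,1.3,0,0,0],[0,0,0.8,0,0,0],[0,0,0.5,0,0,0],[0,0,0.2,0,0,0],[0,0,0,0,0,0],[0,0,0,0,0,0],[0,0,0,0,0,0]])

```text
clock: 26.78
tool_pos: [0.612, 0.0854, 0.0905]
orientation: [-179.9, 0.0, -84.1]
force: [-0.1, -0.3, -0.6]
opening: 0.0231
gripper_force: 30.0
```

```bash
python3 - <<'E'
from h import *
o=get_obs(); print(o['opening'],o['gripper_force'],o['tool_pos'],o['force'],delta([.6127,.0854,.0855]))
E
```

```text
0.023145521091137326 29.99963253736496 [0.61203376 0.08537674 0.09048   ] [-0.1372519  -0.33564978 -0.64285606] ([0.0, -0.07, 0.5], None)
```

>>> play_rows(plan=[[0,0,0.3,0,0,0],[0,0,0.15,0,0,0],[0,0,0.1,0,0,0],[0,0,0,0,0,0],[0,0,0,0,0,0]])

```text
clock: 27.2
tool_pos: [0.6119, 0.0854, 0.0858]
orientation: [-179.9, 0.0, -84.1]
force: [-5.4, 0.8, 12.2]
opening: 0.0233
gripper_force: 30.0
```

>>> play_rows(plan=[[0,0,0,0,0,0],[0,0,0,0,0,0],[0,0,0,0,0,0],[0,0,0,0,0,0],[0,0,0,0,0,0],[0,0,-1.5,0,0,0],[0,0,-3,0,0,0],[0,0,-3,0,0,0],[0,0,-2,0,0,0],[0,0,0,0,0,0],[2,0,0,0,0,0],[3,0,0,0,0,0],[3,0,0,0,0,0],[3,0,0,0,0,0],[1,0,0,0,0,0],[0,0,0,0,0,0]], grip=4.6)

```text
clock: 28.53
tool_pos: [0.6236, -0.0365, 0.1783]
orientation: [179.9, -0.0, -84.3]
force: [0.8, -0.0, -0.5]
opening: 0.0458
gripper_force: 0.0
```

```bash
python3 - <<'E'
from h import *
a=save('scene','s4.png');b=save('top','t4.png');s=save('wrist','w4.png')
for c in ['wrist','top','scene']:
  for t in ['ins0','tray_floor','pin_head','compass']: print(c,t,[(np.round(d['position'],3).tolist(),round(d['score'],2)) for d in spot_point(c,t)])
f=b['frame'][:,:,::-1][100:260,60:360]; g=a['frame'][:,:,::-1][140:330,200:450]
c=np.zeros((600,800,3),np.uint8); f=cv2.resize(f,(530,283));g=cv2.resize(g,(400,304)); c[:283,:530]=f;c[290:594,:400]=g
w=cv2.resize(s['frame'][:,:,::-1],(400,300)); c[290:590,400:]=w
cv2.imwrite('pics/c4.png',c); print(get_obs()['tool_pos'],delta([.6246,-.036,.060],-84.4))
E
```

```text
wrist ins0 [([0.351, -0.029, -0.0], 0.8), ([0.653, 0.038, 0.05], 0.59), ([0.579, 0.033, 0.051], 0.56), ([0.644, -0.036, 0.06], 0.55)]
wrist tray_floor [([0.615, 0.064, 0.046], 0.93)]
wrist pin_head [([0.648, -0.037, 0.062], 0.58)]
wrist compass [([0.613, 0.062, 0.044], 0.73)]
top ins0 [([0.577, 0.036, 0.046], 0.85), ([0.61, 0.083, 0.048], 0.83), ([0.355, -0.117, 0.002], 0.83), ([0.352, -0.031, 0.002], 0.8), ([0.655, 0.038, 0.043], 0.79)]
top tray_floor [([0.616, 0.063, 0.047], 0.74)]
top pin_head [([0.652, 0.04, 0.043], 0.32), ([0.506, -0.392, 0.064], 0.29)]
top compass []
scene ins0 [([0.35, -0.032, 0.0], 0.64), ([0.358, -0.119, -0.0], 0.56), ([0.58, 0.035, 0.049], 0.53), ([0.614, 0.085, 0.046], 0.48)]
scene tray_floor [([0.61, 0.059, 0.051], 0.86)]
scene pin_head [([0.507, -0.389, 0.06], 0.72)]
scene compass [([0.452, 0.336, 0.003], 0.59)]
[ 0.62391473 -0.03402795  0.17910015] ([0.2, -0.05, 11.91], np.float64(0.315999325595385))
```

View pics/c4.png

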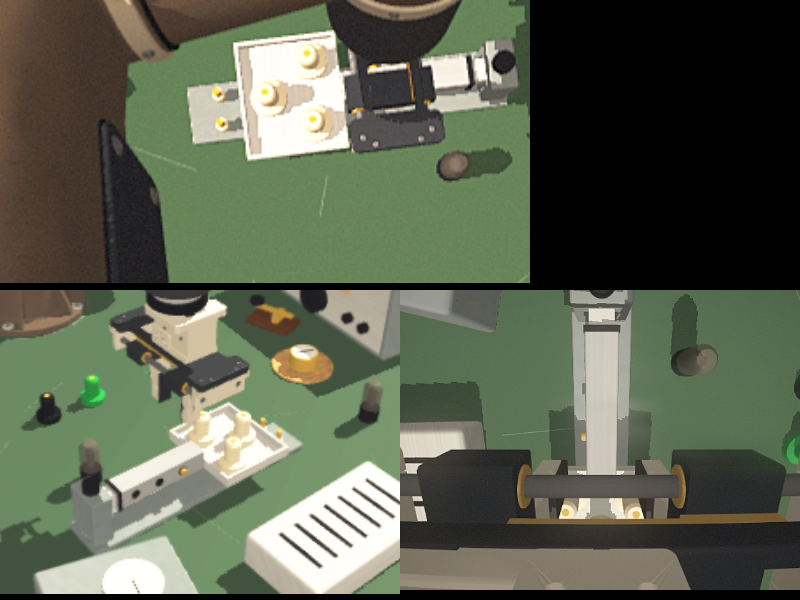

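All three cream insulators stand in the tray and the compass sits on the mat. In the scene panel the pin shows at (184,471), with the two free holes toward the post. In the wrist panel the pin is at (584,437).

```bash
python3 - <<'E'
from h import *
s=snapshot('wrist')
print('pin',p2w(s,257.6,206,.06), 'sleeve mid edges',p2w(s,(585-400)*1.4,(400-290)*1.4,.076),p2w(s,(617-400)*1.4,(400-290)*1.4,.076))
a=cv2.imread('pics/s4.png'); sc=snapshot('scene')
print('pin scene',p2w(sc,200+184*250/400,140+(471-290)*190/304,.06))
ey=np.array([-np.sin(np.radians(5.6)),np.cos(np.radians(5.6))]); ex=np.array([ey[1],-ey[0]])
for q in [p2w(s,257.6,206,.06),p2w(s,259,154,.076),p2w(s,303.8,154,.076)]:
    d=q[:2]-[.615,.0615]; print('tray x,y',d@ex,d@ey)
print(get_obs()['tool_pos'])
E
```

```text
pin [ 0.64320311 -0.03181685  0.06      ] sleeve mid edges [ 0.64471062 -0.07341608  0.076     ] [ 0.61360084 -0.07661041  0.076     ]
pin scene [ 0.6437215  -0.03366819  0.06      ]
tray x,y 0.01896237835694252 -0.09562363023316801
tray x,y 0.01640331901733932 -0.13717143203936336
tray x,y -0.014869692619820624 -0.1373147278026658
[ 0.62393038 -0.03407225  0.17908097]
```

>>> play_rows(plan=[[0.1,-0.1,1,0,0,0.2],[0,0,2,0,0,0],[0,0,2.5,0,0,0],[0,0,2.5,0,0,0],[0,0,2,0,0,0],[0,0,1,0,0,0],[0,0,0.6,0,0,0],[0,0,0.3,0,0,0],[0,0,0,0,0,0],[0,0,0,0,0,0]], grip=6.2)

```text
clock: 30.22
tool_pos: [0.6257, -0.0349, 0.061]
orientation: [-179.9, 0.0, -84.3]
force: [0.6, 0.4, 0.2]
opening: 0.0616
gripper_force: 0.0
```

```bash
python3 - <<'E'
from h import *
o=get_obs(); print(o['opening'],o['tool_pos'],o['force'],delta([.6253,-.035,.06],-84.4))
E
```

```text
0.061602462507559165 [ 0.62573261 -0.03490714  0.061012  ] [0.61429843 0.44744598 0.17482148] ([0.0, 0.04, 0.1], np.float64(0.11919679180110165))
```

>>> play_rows(plan=[[0,0,0,0,0,0],[0,0,0,0,0,0],[0,0,0,0,0,0],[0,0,0,0,0,0],[0,0,0,0,0,0],[0,0,0,0,0,0],[0,0,0,0,0,0],[0,0,0,0,0,0],[0,0,0,0,0,0],[0,0,0,0,0,0]], grip=2.5)

```text
clock: 31.05
tool_pos: [0.6237, -0.0352, 0.0605]
orientation: [179.9, -0.0, -84.3]
force: [-5.0, 0.9, 7.5]
opening: 0.0318
gripper_force: 30.0
```

>>> play_rows(plan=[[0,0.15,0,0,0,0],[-0.2,0,0,0,0,0],[-0.4,0,0,0,0,0],[-0.4,0,0,0,0,0],[-0.4,0,0,0,0,0],[-0.4,0,0,0,0,0],[-0.4,0,0,0,0,0],[-0.4,0,0,0,0,0],[-0.4,0,0,0,0,0],[-0.4,0,0,0,0,0],[-0.3,0,0,0,0,0],[-0.2,0,0,0,0,0],[-0.1,0,0,0,0,0],[0,0,0,0,0,0],[0,0,0,0,0,0]])

```text
clock: 32.3
tool_pos: [0.6196, 0.0049, 0.0605]
orientation: [-180.0, 0.0, -84.3]
force: [-1.0, -1.3, 5.6]
opening: 0.0319
gripper_force: 30.0
```

```bash
python3 - <<'E'
from h import *
o=get_obs(); print(o['opening'],o['tool_pos'],o['force'])
ey=np.array([-np.sin(np.radians(5.6)),np.cos(np.radians(5.6))]); print((o['tool_pos'][:2]-[.6237,-.0352])@ey)
s=save('scene','s5.png'); cv2.imwrite('pics/s5c.png',cv2.resize(s['frame'][200:310,230:400,::-1],None,fx=4,fy=4,interpolation=cv2.INTER_CUBIC))
E
```

```text
0.03186644028535302 [0.61960697 0.00487788 0.0604565 ] [-1.03951353 -1.34648507  5.6240849 ]
0.04028601533582045
```

View pics/s5c.png

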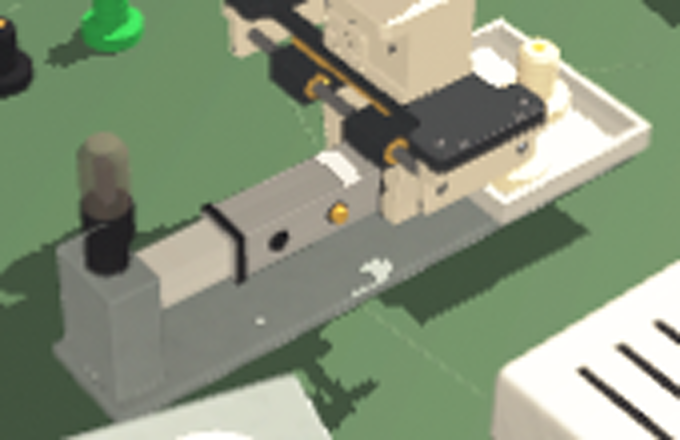

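The pin (338,213) is out through the second hole and one free hole is left toward the post (279,240). The boom has moved about 40 mm. I'm releasing it and heading for the dial.

>>> play_rows(plan=[[0,0,0,0,0,0],[0,0,0,0,0,0],[0,0,0,0,0,0],[0,0,0,0,0,0],[0,0,0,0,0,0],[0,0,-1,0,0,0],[0,0,-3,0,0,0],[0,0,-3,0,0,0],[0,0,-3,0,0,0],[0,0,-3,0,0,0],[0,0,-3,0,0,0],[0,0,-2,0,0,0],[0,0,0,0,0,0]], grip=6.2)

```text
clock: 33.43
tool_pos: [0.6218, 0.0048, 0.2466]
orientation: [-179.5, 0.0, -84.3]
force: [0.5, 0.2, 0.3]
opening: 0.0618
gripper_force: 0.0
```

>>> play_rows(plan=[[1.3,0.5,0,0,0,0],[3,1.3,0,0,0,0],[3,1.3,0,0,0,0],[3,1.3,0,0,0,0],[3,1.3,0,0,0,0],[3,1.3,0,0,0,0],[3,1.3,0,0,0,0],[3,1.3,0,0,0,0],[3,1.3,0,0,0,0],[3,1.3,0,0,0,0],[3,1.3,0,0,0,0],[2,0.1,0,0,0,0],[0,0,0,0,0,0],[0,0,0,0,0,0]])

```text
clock: 34.6
tool_pos: [0.5161, -0.3415, 0.2392]
orientation: [179.9, 0.0, -84.4]
force: [-0.3, 0.6, -0.2]
opening: 0.062
gripper_force: 0.0
```

```bash
python3 - <<'E'
from h import *
snapshot('top');snapshot('scene')
s=save('wrist','w6.png'); print(get_obs()['tool_pos'],get_obs()['orientation'])
for c in ['wrist','top','scene']:
 for t in ['control','pointer','mark','pin_head']: print(c,t,[(np.round(d['position'],4).tolist(),round(d['score'],2)) for d in spot_point(c,t)])
cv2.imwrite('pics/w6c.png',cv2.resize(s['frame'][60:260,140:420,::-1],None,fx=2.8,fy=2.8,interpolation=cv2.INTER_CUBIC))
E
```

```text
[ 0.51705004 -0.33968984  0.23977148] [ 1.79968847e+02  2.76078835e-02 -8.42733040e+01]
wrist control [([0.515, -0.352, 0.0008], 0.8)]
wrist pointer [([0.5444, -0.3688, 0.0592], 0.61)]
wrist mark [([0.5043, -0.3837, 0.0628], 0.76)]
wrist pin_head []
top control [([0.6492, 0.0791, 0.0444], 0.23)]
top pointer []
top mark []
top pin_head [([0.4539, 0.3333, 0.0017], 0.48)]
scene control [([0.5134, -0.3515, 0.0024], 0.69)]
scene pointer [([0.5469, -0.3745, 0.0611], 0.58)]
scene mark [([0.5081, -0.3885, 0.0631], 0.83)]
scene pin_head []
```

View pics/w6c.png

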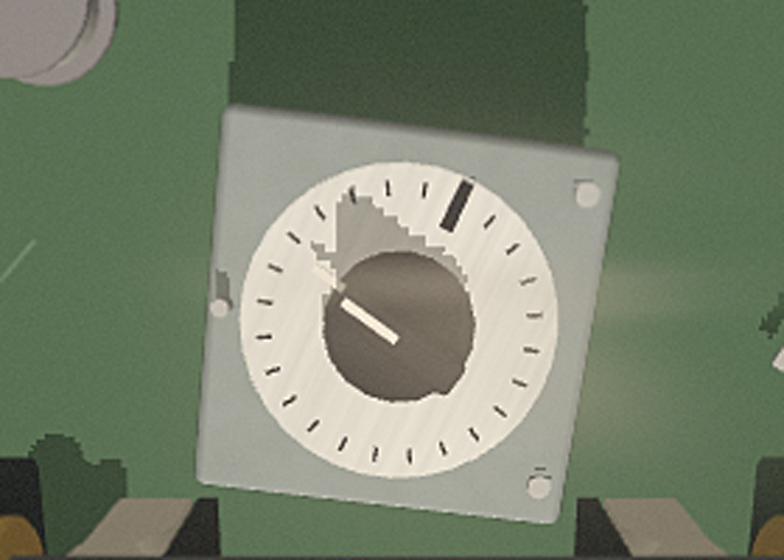

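The wrist close-up shows the scale centred at about (399,320), pointer tip at (315,270) and thick mark inner end at (447,230). The steel peg at (220,307) is anticlockwise of the pointer, so the dial starts about 25° off its stop.

```bash
python3 - <<'E'
from h import *
s=snapshot('wrist'); P=lambda u,v,z:p2w(s,140+u/2.8-.3,60+v/2.8-.3,z)
cs=P(399,320,.063); print('scale c',cs)
e=[P(240,320,.063),P(558,320,.063),P(399,161,.063),P(399,479,.063)]; print('diam',np.linalg.norm(e[0]-e[1]),np.linalg.norm(e[2]-e[3]),np.mean(e,0))
box=[P(228,105,.06),P(618,155,.06),P(555,523,.06),P(198,482,.06)]; bc=np.mean(box,0); print('box c',bc,[np.linalg.norm(box[i]-box[i-1]) for i in range(4)])
for a,b in [(1,0),(2,3)]:
    d=box[b]-box[a]; print('box x ang',np.degrees(np.arctan2(d[1],d[0])))
for a,b in [(0,3),(1,2)]:
    d=box[b]-box[a]; print('box y ang',np.degrees(np.arctan2(d[1],d[0])))
A=lambda p,c:(np.degrees(np.arctan2(*(p-c)[[1,0]])),np.linalg.norm((p-c)[:2]))
for n,u,v in [('tip',315,270),('mark in',447,230),('mark out',467,182)]: print(n,A(P(u,v,.064),cs),A(P(u,v,.064),bc))
print('peg',A(P(220,307,.065),bc))
a,b=P(397,340,.091),P(345,302,.091); print('bar line',A(b,a), a,b)
print(get_obs()['tool_pos'],get_obs()['joint_pos'][5])
E
```

```text
scale c [ 0.51921969 -0.35559682  0.063     ]
diam 0.10509535605318443 0.10620899094342243 [ 0.51911916 -0.35459752  0.063     ]
box c [ 0.5187689 -0.3536086  0.06     ] [np.float64(0.12682583367711145), np.float64(0.12564422962710778), np.float64(0.12657761257117264), np.float64(0.12587467379607326)]
box x ang -1.374060963834451
box x ang -1.261085008346478
box y ang 88.5686229090139
box y ang 88.67271108475313
tip (np.float64(-25.58587090350907), np.float64(0.03195603436312027)) (np.float64(-28.340756888806133), np.float64(0.03325969619126516))
mark in (np.float64(-112.0345990057046), np.float64(0.03322464472233758)) (np.float64(-110.12464020421316), np.float64(0.03491791523509046))
mark out (np.float64(-110.24578489023239), np.float64(0.04952856209321303)) (np.float64(-109.00367413856759), np.float64(0.051249988451249895))
peg (np.float64(-0.8164838574307215), np.float64(0.05925052203716026))
bar line (np.float64(-30.886596317383514), np.float64(0.019383810472971434)) [ 0.51970295 -0.35386607  0.091     ] [ 0.53633785 -0.36381657  0.091     ]
[ 0.51735071 -0.34016515  0.24003164] 20.991795486447884
```

```bash
python3 - <<'E'
from h import *
s=snapshot('top'); sc=snapshot('scene')
for n,u,v in [('base far',497,107),('base near',527,228),('bigknob left',499,162),('smallknob',512,200)]:
    print(n,[np.round(p2w(s,u,v,z),3).tolist() for z in (0,.05,.1,.15)])
# scene: right-most front edge/knobs of radio
for n,u,v in [('front base',103,395),('knob',88,322),('knob2',98,345)]: print(n,[np.round(p2w(sc,u,v,z),3).tolist() for z in (0,.05,.1,.15)])
w=cv2.imread('pics/w6.png'); cv2.imwrite('pics/cmp.png',np.hstack([cv2.resize(w[:230],(480,197)),cv2.resize(cv2.imread('pics/scene0.png')[240:420,0:200],(300,270))[:197]]))
E
```

```text
base far [[0.718, -0.545, 0.0], [0.703, -0.512, 0.05], [0.688, -0.48, 0.1], [0.673, -0.448, 0.15]]
base near [[0.445, -0.596, 0.0], [0.447, -0.56, 0.05], [0.448, -0.525, 0.1], [0.449, -0.49, 0.15]]
bigknob left [[0.593, -0.541, 0.0], [0.586, -0.509, 0.05], [0.578, -0.477, 0.1], [0.571, -0.445, 0.15]]
smallknob [[0.508, -0.565, 0.0], [0.506, -0.532, 0.05], [0.503, -0.499, 0.1], [0.501, -0.465, 0.15]]
front base [[0.726, -0.55, 0.0], [0.765, -0.546, 0.05], [0.803, -0.542, 0.1], [0.842, -0.539, 0.15]]
knob [[0.53, -0.534, 0.0], [0.581, -0.531, 0.05], [0.631, -0.529, 0.1], [0.682, -0.526, 0.15]]
knob2 [[0.603, -0.529, 0.0], [0.649, -0.527, 0.05], [0.695, -0.524, 0.1], [0.741, -0.522, 0.15]]
```

View pics/cmp.png

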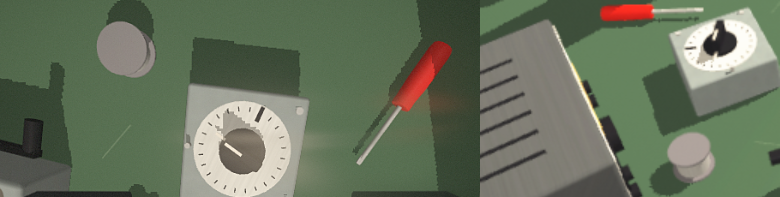

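The radio's knobs stop near y ≈ −0.52, so the gripper body is clear when turning the dial. Aligning and descending.

>>> play_rows(plan=[[0.7,0,0,0,0,0],[0.7,0,0,0,0,0],[0,0,0,0,0,-6.72],[0,0,0,0,0,-6.72],[0,0,0,0,0,-6.72],[0,0,0,0,0,-6.72],[0,0,0,0,0,-6.72],[0,0,0,0,0,-6.72],[0,0,0,0,0,-6.72],[0,0,0,0,0,-6.72],[0,0,0,0,0,0],[0,0,2,0,0,0],[0,0,3,0,0,0],[0,0,3,0,0,0],[0,0,1,0,0,0],[0,0,0,0,0,0]], grip=5)

```text
clock: 36.83
tool_pos: [0.5171, -0.3539, 0.1471]
orientation: [179.9, 0.3, -30.7]
force: [0.3, 0.4, 0.4]
opening: 0.0501
gripper_force: 0.0
```

```bash
python3 - <<'E'
from h import *
print(get_obs()['tool_pos'],get_obs()['orientation'],delta([.519,-.354,.089],-30.5))
E
```

```text
[ 0.51707536 -0.35389546  0.14709463] [179.94236471   0.31877267 -30.71894388] ([0.2, -0.1, 5.81], np.float64(-0.2189438819654015))
```

>>> play_rows(plan=[[0.1,-0.1,1.5,0,0,0],[0,0,2,0,0,0],[0,0,1.2,0,0,0],[0,0,0.7,0,0,0],[0,0,0.4,0,0,0],[0,0,0,0,0,0],[0,0,0,0,0,0]])

```text
clock: 37.42
tool_pos: [0.5206, -0.3541, 0.0929]
orientation: [180.0, -0.1, -30.5]
force: [-0.4, 0.0, -0.1]
opening: 0.0498
gripper_force: 0.0
```

>>> play_rows(plan=[[0,0,0,0,0,0],[0,0,0,0,0,0],[0,0,0,0,0,0],[0,0,0,0,0,0],[0,0,0,0,0,0],[0,0,0,0,0,0],[0,0,0,0,0,0],[0,0,0,0,0,0],[0,0,0,0,0,0],[0,0,0,0,0,0]], grip=0.6)

```text
clock: 38.25
tool_pos: [0.5196, -0.3547, 0.0922]
orientation: [179.9, 0.0, -30.5]
force: [-2.5, -4.8, 0.9]
opening: 0.0115
gripper_force: 30.0
```

```bash
python3 - <<'E'
from h import *
o=get_obs();print(o['tool_pos'],o['orientation'],o['force'],o['moment'],o['opening'],o['gripper_force'])
E
```

```text
[ 0.51959294 -0.35469985  0.09222549] [ 1.79932468e+02  1.00111234e-02 -3.05365444e+01] [-2.50406076 -4.84785939  0.93698468] [-1.69666443  0.91284948  0.06096072] 0.011492280820972893 29.99143749475479
```

>>> play_rows(plan=[[0,0.08,0,0,0,0],[0,0,0,0,0,4],[0,0,0,0,0,5],[0,0,0,0,0,5],[0,0,0,0,0,5],[0,0,0,0,0,5],[0,0,0,0,0,5],[0,0,0,0,0,5],[0,0,0,0,0,5],[0,0,0,0,0,5],[0,0,0,0,0,5],[0,0,0,0,0,5],[0,0,0,0,0,5],[0,0,0,0,0,5],[0,0,0,0,0,5],[0,0,0,0,0,5],[0,0,0,0,0,4],[0,0,0,0,0,2],[0,0,0,0,0,0],[0,0,0,0,0,0]])

```text
clock: 39.92
tool_pos: [0.517, -0.3556, 0.0922]
orientation: [179.8, -0.1, -110.6]
force: [-9.5, -7.0, 5.5]
opening: 0.0118
gripper_force: 30.0
```

```bash
python3 - <<'E'
from h import *
o=get_obs();print(o['tool_pos'],o['orientation'],o['force'],o['moment'],o['opening'])
a=save('wrist','w7.png');b=save('scene','s7.png')
for c in ['wrist','scene']:
 for t in ['pointer','mark']: print(c,t,[(np.round(d['position'],4).tolist(),round(d['score'],2)) for d in spot_point(c,t)])
f=lambda s,r,c,w,h:cv2.resize(s['frame'][r[0]:r[1],c[0]:c[1],::-1],(w,h),interpolation=cv2.INTER_CUBIC)
cv2.imwrite('pics/c7.png',np.hstack([f(a,(100,320),(150,420),400,326),f(b,(230,320),(110,220),400,326)]))
E
```

```text
[ 0.51701471 -0.35560211  0.09217458] [ 1.79770637e+02 -1.16210304e-01 -1.10577480e+02] [-9.54738325 -6.9919454   5.47050064] [-2.57013348  3.28150852  0.01297763] 0.011802257549217474
wrist pointer [([0.5031, -0.3844, 0.06], 0.87)]
wrist mark [([0.5044, -0.3822, 0.0658], 0.75)]
scene pointer [([0.5057, -0.3882, 0.0624], 0.44)]
scene mark [([0.5067, -0.3879, 0.0616], 0.63)]
```

View pics/c7.png

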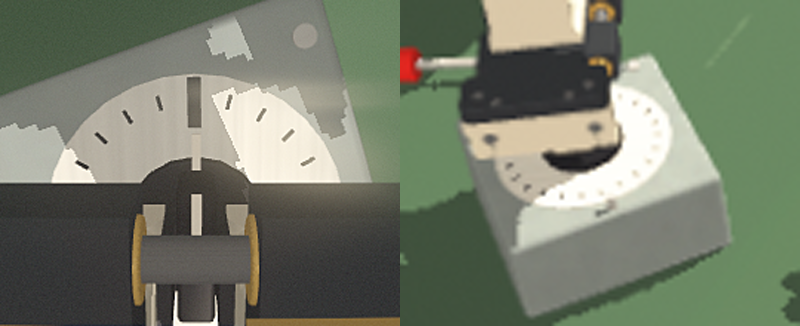

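The wrist panel shows the white pointer (195,135) in line with the thick mark (194,100). I'm dwelling about 3 s, then turning back.

>>> play_rows(plan=[[0,0,0,0,0,0],[0,0,0,0,0,0],[0,0,0,0,0,0],[0,0,0,0,0,0],[0,0,0,0,0,0],[0,0,0,0,0,0],[0,0,0,0,0,0],[0,0,0,0,0,0],[0,0,0,0,0,0],[0,0,0,0,0,0],[0,0,0,0,0,0],[0,0,0,0,0,0],[0,0,0,0,0,0],[0,0,0,0,0,0],[0,0,0,0,0,0],[0,0,0,0,0,0],[0,0,0,0,0,0],[0,0,0,0,0,0],[0,0,0,0,0,0],[0,0,0,0,0,0]])

```text
clock: 41.88
tool_pos: [0.517, -0.3556, 0.0922]
orientation: [179.8, -0.1, -110.6]
force: [-9.4, -7.3, 4.7]
opening: 0.0117
gripper_force: 30.0
```

>>> play_rows(plan=[[0,0,0,0,0,0],[0,0,0,0,0,0],[0,0,0,0,0,0],[0,0,0,0,0,0],[0,0,0,0,0,0],[0,0,0,0,0,0],[0,0,0,0,0,0],[0,0,0,0,0,0],[0,0,0,0,0,0],[0,0,0,0,0,0],[0,0,0,0,0,0],[0,0,0,0,0,0],[0,0,0,0,0,0],[0,0,0,0,0,0],[0,0,0,0,0,0],[0,0,0,0,0,0]])

```text
clock: 43.22
tool_pos: [0.517, -0.3556, 0.0922]
orientation: [179.8, -0.1, -110.6]
force: [-9.5, -6.5, 6.5]
opening: 0.0118
gripper_force: 30.0
```

>>> play_rows(plan=[[0,0,0,0,0,-4],[0,0,0,0,0,-5],[0,0,0,0,0,-5],[0,0,0,0,0,-5],[0,0,0,0,0,-5],[0,0,0,0,0,-5],[0,0,0,0,0,-5],[0,0,0,0,0,-5],[0,0,0,0,0,-5],[0,0,0,0,0,-5],[0,0,0,0,0,-5],[0,0,0,0,0,-5],[0,0,0,0,0,-5],[0,0,0,0,0,-5],[0,0,0,0,0,-5],[0,0,0,0,0,-5],[0,0,0,0,0,-4],[0,0,0,0,0,0]])

```text
clock: 44.72
tool_pos: [0.5196, -0.3546, 0.0922]
orientation: [180.0, -0.0, -27.4]
force: [-0.4, -1.9, 1.1]
opening: 0.0114
gripper_force: 30.0
```

>>> play_rows(plan=[[0,0,0,0,0,-3],[0,0,0,0,0,-3],[0,0,0,0,0,-3],[0,0,0,0,0,-3],[0,0,0,0,0,-3],[0,0,0,0,0,-3],[0,0,0,0,0,-3],[0,0,0,0,0,-2],[0,0,0,0,0,-2],[0,0,0,0,0,0],[0,0,0,0,0,0]])

```text
clock: 45.63
tool_pos: [0.5198, -0.3538, 0.0922]
orientation: [-180.0, -0.0, -2.7]
force: [0.7, 5.6, 4.5]
opening: 0.0117
gripper_force: 30.0
```

```bash
python3 - <<'E'
from h import *
o=get_obs();print(o['tool_pos'],o['orientation'],o['force'],o['moment'],o['opening'])
E
```

```text
[ 0.51983901 -0.35383812  0.09221343] [-1.79962072e+02 -9.74433558e-03 -2.67711854e+00] [0.65433676 5.59008642 4.4670841 ] [2.06678248 0.20304739 0.02309732] 0.011742465736816317
```

>>> play_rows(plan=[[0,0,0,0,0,-1],[0,0,0,0,0,-1],[0,0,0,0,0,-1],[0,0,0,0,0,-1],[0,0,0,0,0,0],[0,0,0,0,0,0]])

```text
clock: 46.13
tool_pos: [0.5198, -0.3538, 0.0922]
orientation: [-179.9, -0.0, 1.3]
force: [0.4, 5.8, 4.7]
opening: 0.0118
gripper_force: 30.5
```

```bash
python3 - <<'E'
from h import *
o=get_obs();print(o['tool_pos'],o['orientation'],o['force'],o['moment'],o['opening'])
a=save('wrist','w8.png');b=save('scene','s8.png')
f=lambda s,r,c,w,h:cv2.resize(s['frame'][r[0]:r[1],c[0]:c[1],::-1],(w,h),interpolation=cv2.INTER_CUBIC)
cv2.imwrite('pics/c8.png',np.hstack([f(a,(100,320),(150,420),400,326),f(b,(170,330),(110,400),400,326)]))
E
```

```text
[ 0.51984567 -0.35377943  0.09221869] [-1.79947648e+02 -2.69255766e-02  1.27164300e+00] [0.38055216 5.81464546 4.68698578] [ 2.18684717  0.21852189 -0.6084499 ] 0.011768653730364073
```

View pics/c8.png

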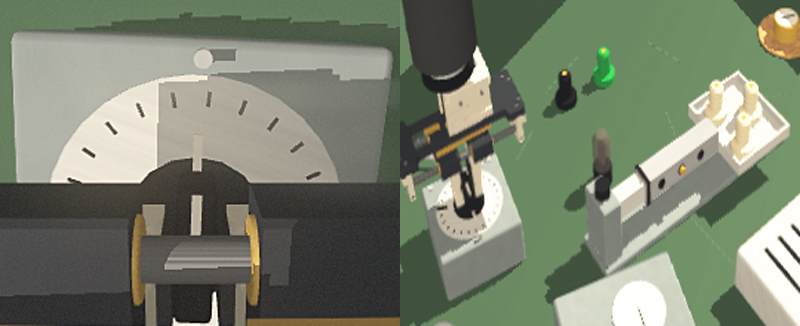

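The moment about z is −0.6 N·m, so the dial is against its stop, and the pointer (197,155) points at the peg (203,58). The pin shows in the middle hole with the insulators upright. I'm unloading, releasing and returning to the boom.

>>> play_rows(plan=[[0,0,0,0,0,1],[0,0,0,0,0,1],[0,0,0,0,0,0],[0,0,0,0,0,0]])

```text
clock: 46.57
tool_pos: [0.5198, -0.3538, 0.0922]
orientation: [-180.0, -0.0, -0.7]
force: [-0.5, 6.0, 5.6]
opening: 0.012
gripper_force: 30.0
```

>>> play_rows(plan=[[0,0,0,0,0,0],[0,0,0,0,0,0],[0,0,0,0,0,0],[0,0,0,0,0,0],[0,0,0,0,0,0],[0,0,0,0,0,0],[0,0,-1,0,0,0],[0,0,-2,0,0,0],[0,0,-3,0,0,0],[0,0,-3,0,0,0],[0,0,-3,0,0,0],[0,0,-1,0,0,0],[0,0,0,0,0,0]], grip=5)

```text
clock: 47.65
tool_pos: [0.5213, -0.3553, 0.2268]
orientation: [179.8, -0.4, -0.5]
force: [0.6, 0.4, -0.4]
opening: 0.0503
gripper_force: 0.0
```

>>> play_rows(plan=[[0,0,0,0,0,6.95],[0,0,0,0,0,6.95],[0,0,0,0,0,6.95],[0,0,0,0,0,6.95],[0,0,0,0,0,6.95],[0,0,0,0,0,6.95],[0,0,0,0,0,6.95],[0,0,0,0,0,6.95],[0,0,0,0,0,6.95],[0,0,0,0,0,6.95],[0,0,0,0,0,6.95],[0,0,0,0,0,6.95],[0,0,0,0,0,0],[0,0,0,0,0,0]], grip=6.2)

```text
clock: 48.82
tool_pos: [0.5194, -0.3544, 0.2217]
orientation: [180.0, 0.0, -83.7]
force: [-0.4, 0.6, 0.1]
opening: 0.0621
gripper_force: 0.0
```

```bash
python3 - <<'E'
from h import *
s=save('wrist','w9.png')
for t in ['pointer','mark']: print(t,[(np.round(d['position'],4).tolist(),round(d['score'],2)) for d in spot_point('wrist',t)])
o=get_obs();print(o['tool_pos'],o['orientation'],delta([.6240,-.035,.22],-84.4))
E
```

```text
pointer [([0.5518, -0.3529, 0.059], 0.93)]
mark [([0.5018, -0.3841, 0.0651], 0.58)]
[ 0.51955451 -0.35442652  0.22186825] [ 1.79980688e+02  1.24340211e-02 -8.37575290e+01] ([-30.62, -13.86, 0.19], np.float64(0.6424710022640454))
```

>>> play_rows(plan=[[-1.4,-0.6,0,0,0,0],[-3,-1.4,0,0,0,0],[-3,-1.4,0,0,0,0],[-3,-1.4,0,0,0,0],[-3,-1.4,0,0,0,0],[-3,-1.4,0,0,0,0],[-3,-1.4,0,0,0,0],[-3,-1.4,0,0,0,0],[-3,-1.4,0,0,0,0],[-3,-1.3,0,0,0,0],[-2.2,-0.8,0,0,0,0],[0,0,0,0,0,0.6],[0,0,0,0,0,0],[0,0,0,0,0,0]])

```text
clock: 50.13
tool_pos: [0.6253, -0.0356, 0.2219]
orientation: [180.0, -0.0, -84.4]
force: [-0.3, -0.0, -0.2]
opening: 0.0622
gripper_force: 0.0
```

```bash
python3 - <<'E'
from h import *
s=save('wrist','w10.png');save('scene','s10.png')
for c in ['wrist','scene']:print(c,[(np.round(d['position'],4).tolist(),round(d['score'],2)) for d in spot_point(c,'pin_head')])
o=get_obs();print(o['tool_pos'],o['orientation'],delta([.6240,-.035,.06],-84.4))
E
```

```text
wrist [([0.6447, -0.0354, 0.0617], 0.43)]
scene [([0.5361, -0.1243, 0.0038], 0.64)]
[ 0.6253164  -0.03650044  0.22216245] [-1.79997750e+02  3.61207776e-04 -8.45763952e+01] ([-0.16, 0.12, 16.22], np.float64(-0.17639519427666528))
```

>>> play_rows(plan=[[-0.1,0.05,2,0,0,0],[0,0,3,0,0,0],[0,0,3,0,0,0],[0,0,3,0,0,0],[0,0,2.5,0,0,0],[0,0,1.3,0,0,0],[0,0,0.8,0,0,0],[0,0,0.4,0,0,0],[0,0,0.2,0,0,0],[0,0,0,0,0,0],[0,0,0,0,0,0]])

```text
clock: 51.25
tool_pos: [0.6257, -0.0346, 0.0612]
orientation: [-179.9, 0.0, -84.5]
force: [0.1, 0.4, 0.7]
opening: 0.0619
gripper_force: 0.0
```

```bash
python3 - <<'E'
from h import *
o=get_obs();print(o['tool_pos'],o['orientation'],o['force'],delta([.6238,-.0352,.06],-84.4))
E
```

```text
[ 0.62570027 -0.03456116  0.06119348] [-1.79895771e+02  6.30693386e-03 -8.45292792e+01] [0.10049661 0.35870655 0.66009905] ([0.05, 0.2, 0.12], np.float64(-0.12927916474410495))
```

>>> play_rows(plan=[[0.05,0.17,0,0,0,0],[0,0,0,0,0,0],[0,0,0,0,0,0],[0,0,0,0,0,0],[0,0,0,0,0,0],[0,0,0,0,0,0],[0,0,0,0,0,0],[0,0,0,0,0,0],[0,0,0,0,0,0],[0,0,0,0,0,0],[0,0,0,0,0,0]], grip=2.5)

```text
clock: 52.17
tool_pos: [0.6237, -0.0352, 0.0606]
orientation: [-180.0, -0.0, -84.5]
force: [-0.2, -0.4, 5.9]
opening: 0.0318
gripper_force: 30.0
```

>>> play_rows(plan=[[0.2,0,0,0,0,0],[0.4,0,0,0,0,0],[0.4,0,0,0,0,0],[0.4,0,0,0,0,0],[0.4,0,0,0,0,0],[0.4,0,0,0,0,0],[0.4,0,0,0,0,0],[0.4,0,0,0,0,0],[0.4,0,0,0,0,0],[0.3,0,0,0,0,0],[0.2,0,0,0,0,0],[0.1,0,0,0,0,0],[0,0,0,0,0,0],[0,0,0,0,0,0]])

```text
clock: 53.33
tool_pos: [0.6277, -0.0748, 0.0605]
orientation: [-179.9, -0.0, -84.5]
force: [0.8, 1.3, 5.2]
opening: 0.0316
gripper_force: 30.0
```

```bash
python3 - <<'E'
from h import *
o=get_obs();print(o['tool_pos'],o['orientation'],o['force'],o['opening'])
s=save('scene','s11.png'); cv2.imwrite('pics/s11c.png',cv2.resize(s['frame'][160:310,230:430,::-1],None,fx=4,fy=4,interpolation=cv2.INTER_CUBIC))
E
```

```text
[ 0.62765898 -0.07483739  0.06054516] [-1.79941833e+02 -2.47639760e-04 -8.45091603e+01] [0.81839303 1.34583091 5.16410952] 0.031649548658845665
```

View pics/s11c.png

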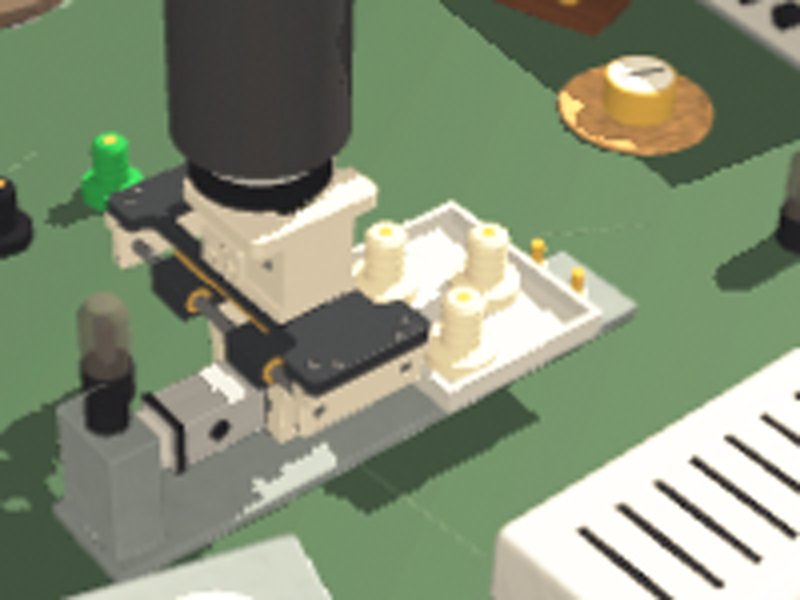

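The boom travelled back 39.8 mm with the insulators upright and the compass on the mat. The finger hides the pin, so I'm releasing and checking.

>>> play_rows(plan=[[0,0,0,0,0,0],[0,0,0,0,0,0],[0,0,0,0,0,0],[0,0,0,0,0,0],[0,0,0,0,0,0],[0,0,-1,0,0,0],[0,0,-3,0,0,0],[0,0,-3,0,0,0],[0,0,-3,0,0,0],[0,0,-3,0,0,0],[0,0,-3,0,0,0],[0,0,-2,0,0,0],[0,0,0,0,0,0],[0,0,0,0,0,0]], grip=6.2)

```text
clock: 54.55
tool_pos: [0.6276, -0.0749, 0.2423]
orientation: [-179.8, 0.0, -84.5]
force: [-0.6, -0.7, -0.4]
opening: 0.0619
gripper_force: 0.0
```

>>> play_rows(plan=[[2,2,0,0,0,0],[2.5,2.5,0,0,0,0],[2.5,2.5,0,0,0,0],[2.5,2.5,0,0,0,0],[2.5,2.5,0,0,0,0],[1,1,0,0,0,0],[0,0,0,0,0,0],[0,0,0,0,0,0],[0,0,0,0,0,0],[0,0,0,0,0,0]])

```text
clock: 55.38
tool_pos: [0.5106, -0.2162, 0.2396]
orientation: [180.0, 0.0, -84.5]
force: [0.1, 0.4, -0.7]
opening: 0.0617
gripper_force: 0.0
```

```bash
python3 - <<'E'
from h import *
b=save('top','t12.png');a=save('scene','s12.png')
for c in ['top','scene']:
  for t in ['ins0','compass','mat','tray_floor','pin_head','pointer','tube0']: print(c,t,[(np.round(d['position'],3).tolist(),round(d['score'],2)) for d in spot_point(c,t)])
f=lambda s,r,c,w,h:cv2.resize(s['frame'][r[0]:r[1],c[0]:c[1],::-1],(w,h),interpolation=cv2.INTER_CUBIC)
cv2.imwrite('pics/c12.png',np.vstack([f(a,(170,310),(230,430),800,560-220),f(b,(100,270),(60,480),620,251).copy() if 0 else f(b,(100,250),(60,480),800,250)]))
o=get_obs();print(o['tool_pos'],o['force'],o['clock'])
E
```

```text
top ins0 []
top compass [([0.453, 0.334, 0.004], 0.6)]
top mat [([0.454, 0.333, 0.002], 0.97)]
top tray_floor []
top pin_head []
top pointer []
top tube0 [([0.624, 0.332, 0.003], 0.58)]
scene ins0 [([0.649, 0.038, 0.044], 0.87), ([0.359, -0.118, -0.002], 0.73), ([0.611, 0.082, 0.047], 0.7), ([0.58, 0.035, 0.048], 0.61), ([0.348, -0.03, 0.002], 0.56)]
scene compass [([0.455, 0.334, 0.004], 0.66)]
scene mat [([0.455, 0.331, 0.0], 0.58)]
scene tray_floor [([0.61, 0.061, 0.051], 0.93)]
scene pin_head [([0.455, 0.338, 0.005], 0.24)]
scene pointer [([0.551, -0.357, 0.063], 0.77)]
scene tube0 [([0.632, 0.333, -0.001], 0.77), ([0.533, -0.126, 0.005], 0.75)]
[ 0.51010528 -0.21685902  0.2400797 ] [-0.32816792  0.14096839  0.22986221] 56.1833
```

View pics/c12.png

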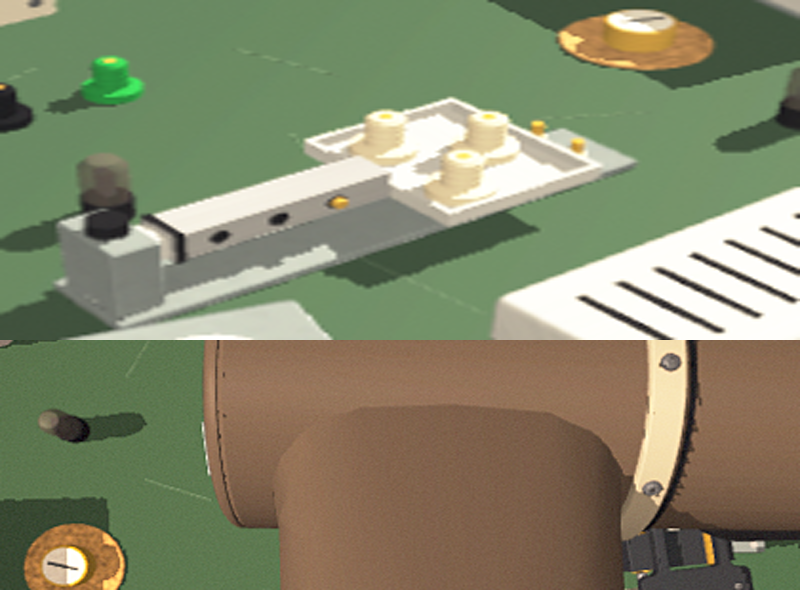

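The pin (339,202) is out in the first hole, with two free holes toward the post. All three insulators are upright, the compass is centred on the mat, both tubes stand, and the pointer is at its stop. Handing in.

```bash
python3 -c "
from plant import *
print(close_job())"
```

```text
the job is handed in; nothing more can be done
None
```

The test sequence ran in full and the job is handed in at about 56 s on the robot clock. In the last pictures the three insulators that were on the desk stood upright in the tray, the compass was on the mat, the boom was in its first hole with the pin out, the dial was at its stop, and both tubes were still standing; no verdict came back.

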